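Fit a hole punch in the collet and tighten the lever nut

TASK

Take the tallest of the three steel hole punches out of the wooden rack and set its shank fully home in the collet of the bench stand, pressing only gently. Then turn the lever nut clockwise (seen from above) by its upright knob until the collet grips the punch firmly, judging by the rising resistance and stopping before it is overtightened, and let go. Leave the two other punches in the rack and the white paste jar where they are.

Things in the scene. Friction and masses are not known exactly. Their poses are not given: they have to be found in the camera images.
- punch: the hole punch to fit, the tallest of three steel punches in the rack, 65 to 105 g, round. Origin on its axis at the underside of its collar, z up. Below: plain shank, 10 mm diameter, 38 mm long, foot chamfered 1.5 x 2 mm. Above: collar 21 mm diameter, 0 to 6 mm; round body 14 mm diameter, 6 to 34 mm (grip here); cutter tapering to 10 mm, top at 44 mm
- punch_b: another punch, to leave alone: same shank, collar and body diameter, but only 26 mm tall above the collar's underside, with a narrow (6 mm) cutter. Origin as for punch
- punch_c: a third punch, to leave alone: as punch_b, 26 mm tall, with a 13 mm cutter. Origin as for punch
- rack: wooden block, 60 mm (x) by 155 mm (y) by 45 mm high, fixed; origin at the centre of its underside. Three round holes 13 mm wide, 41 mm deep, in a row along its y axis at -45, 0 and +45 mm; the punches stand in them in any order, collars resting on the block's top. Grip a punch with the jaws closing along the block's x axis
- stand: collet stand screwed to the bench: round grey foot 84 mm diameter, 16 mm high, collet and nut above it. Origin at the centre of its underside, z up along the collet's bore. Two jaws hidden in the bore close as the nut is tightened, 4 mm each per radian, and are springy, about 55 N per mm and jaw; gripped from 45 N a jaw, overtightened above 95 N a jaw
- collet_mouth (a point): centre of the collet's top face, on the bore's axis 58 mm above the stand's underside. Bore 11.5 mm diameter, 42 mm deep, in a steel nose 27 mm diameter. A fully home punch rests with its collar on this face, so that the punch's origin is at this point; the face harms the punch if the two are pressed together with more than 40 N
- lever_knob (a point): centre of the black upright knob at the end of the nut's lever, 80 mm from the collet's axis, 65 mm above the stand's underside. A round handle 16 mm in diameter, from 46 to 83 mm above the underside, that spins freely on its own axis (pinch it from above, tool orientation may stay fixed) and moves on an 80 mm circle about the collet's axis. The lever is a 10 mm bar, 35 to 46 mm up
- lever: lever of the knurled nut (50 mm diameter); origin at the stand's origin, yaw zero arbitrary. Clockwise from above tightens; it stays where left. The jaws meet the shank after 0.28 to 1.33 rad (varies, must be felt), good grip 0.2 to 0.35 rad later. Drag along the circle at the knob: free 6 N at rest to 9 N in motion; it then rises: by 4.5 N just enough, by 7 N good, by over 9.5 N overtightened
- jar: white paste jar, 68 mm diameter, 85 mm tall, beyond the rack and stand; to leave alone. Origin at the centre of its underside
- seat: the collet's fixed steel nose, part of the stand, whose top face is at collet_mouth; origin and axes as the stand's

How it is judged:
On the way, in this order (a step that is already met when the one before it is completed fails the run):
1. the punch stands fully home in the collet, not yet gripped (z of punch in the frame of collet_mouth between -0.003 and 0.0025 m and horizontal distance between punch and collet_mouth below 0.003 m and angle between the z axis of punch and the z axis of stand, either way round below 0.06 rad and angle between punch's own z axis and vertical below 0.2 rad and contact force between punch and stand below 40 N), for 0.2 s.
2. the nut is tightened so that the jaws grip the seated punch with more than 90 N in all (z of punch in the frame of collet_mouth between -0.003 and 0.0025 m and horizontal distance between punch and collet_mouth below 0.003 m and angle between the z axis of punch and the z axis of stand, either way round below 0.06 rad and angle between punch's own z axis and vertical below 0.2 rad and contact force between punch and stand above 90 N), for 0.2 s.
At the end, for the whole second after the job is handed in: The tallest punch stands upright in the collet, its collar within 2.5 mm of the collet's top face, within 3 mm of the bore's axis and 0.06 rad of its direction, at rest, and the collet grips it with more than 90 N in all (two jaws, 45 N each) (all of step 2 and linear speed of punch below 0.02 m/s); the robot touches nothing.
It fails at once if the collet is overtightened: the stand squeezes the punch with more than 190 N (95 N on each of the two jaws) (contact force between punch and stand above 190 N).
It fails at once if the punch is pressed against the collet's nose (its top face and mouth) with more than 40 N (contact force between punch and seat above 40 N).
It fails at once if another punch is moved by more than 15 mm (distance of any of punch_b, punch_c from where it was at the start of the episode above 0.015 m).
It fails at once if the paste jar is moved by more than 30 mm (distance of jar from where it was at the start of the episode above 0.03 m).
It also fails if it takes over 72 s, if anything falls off the work surface, if the arm or the gripper's body presses on something with over 40 N, if the wrist force passes 120 N, or if a joint passes its speed limit or range.

ROBOT

A 6-joint arm with a two-finger parallel gripper is mounted at the origin on the work surface. World frame = base frame: x ahead of the robot, y to its left, z up, the work surface at z = 0. Lengths are in m, angles in rad, forces in N, time in s.
With the tool pointing down it reaches from about 0.375 to 0.9 m from the base axis. Payload 3.1 kg.
Tool frame: the origin (TCP) lies midway between the tips of the shut fingers; the grasp point (between the pads) lies 19 mm behind it; z points along the fingers, y is the line along which they close (so a half turn about z gives the same grasp; the last joint's range is limited). The gripper opens to 85 mm and grips with 20 to 120 N. Pads are 22 mm wide; open, the fingers measure 114 mm over their backs; the gripper's body (76 mm by 85 mm) begins 54 mm behind the grasp point. The pads swing forward as they close: fully open they stand 13 mm farther back than shut.
Start: joints at [1.028, 0.527, 1.433, -0, 1.181, -0.178], TCP at [0.222, 0.584, 0.231] pointing down, gripper open.
Joint ranges: [-3.08, 3.08], [-0.75, 2.2], [0.22, 2.44], [-1.43, 4.57], [0, 2.65], [-2.85, 2.85]. Speed limits (rad/s): [2.79, 2.79, 3.14, 3.14, 3.14, 3.14].

INTERFACE

Orientations are given as a unit quaternion [x, y, z, w].
In Python, from station import manip gives the robot as it stands. The module is installed in compiled form; this text tells all that it offers.
- The arm moves only by the tool apply_moves, never from a script. Its arguments are lists of equal length, an entry for each row: "claw": the gripper's target within -1 to 1 (fully open at 1, half-way at 0, shut at -1); "travel": the shift along the tool's x, y, z scaled (see below), a list of three; "turn": the turn, a rotation vector about the tool's x, y, z scaled (see below), a list of three. In form: {"claw": [claw, ...], "travel": [[dx, dy, dz], ...], "turn": [[rx, ry, rz], ...]}. A call has 1 to 5 rows; each row is the pose to reach, as a shift and turn from the pose commanded when the call began, along the tool's axes at that moment, turning the shorter way round; what a row does not reach only later rows make up. The controller multiplies each number of a shift by 800 mm and each number of a turn by 180 degrees. A row lasts 1/12 s, in which the tool goes at most 41.7 mm and 7.16 degrees, less where a joint would pass 70% of its speed; a pose out of reach is approached as far as the arm can. A call with a number of a shift or a turn outside -1 to 1 is refused whole. A call with a gripper value outside its range is refused whole. The fingers move at their own pace and stop on an object; "newtons" is the grip in N (left out, the last holds). Time passes only in rows, so rows that repeat a pose let the fingers close. It gives the time, the measured TCP pose, the force, the opening and the grip force at its end, in the units of the state.
- manip.sense(): the state, without advancing time (a new reading comes with each control period).
- manip.snapshot(name): name is "scene" or "top"; returns a dict with "pixels" (480x640x3 uint8, red, green, blue), "depth" (480x640 float32, m along the optical axis (not along the pixel's ray), 0 where there is no reading), "intrinsics" (3x3 intrinsics, pixels), "k1" (the pictures are not rectified: a ray, as slopes to the right and down, at radius r is drawn at 1 + k1 r^2 times it, then the intrinsics apply), "R" (3x3) and "t" (3): a world point X has camera coordinates R X + t. Camera axes: x right, y down, z forward; pixel columns grow to the right and rows downward; lengths in m; the calibration is good to about 2 mm. A picture is of the moment at which its call begins.
- manip.sign_off(): hands the job in; it is judged then, once.
The state is a dict: "t": time; "q": joint angles; "qd": joint speeds; "tau": joint torques, N m; "tcp_pos": TCP position; "tool_rot": TCP orientation; "force": force on the tool from outside, world axes, zero at the start; "ft_torque": the same for the moment, N m; "finger_gap": opening from 0.0 (shut) to 1.0 (fully open); "gripper_force": force on a finger pad.
Only numpy, scipy, OpenCV 4.12 (cv2) and the standard library are available. Lean on these libraries where they do the work, as an engineer would, in place of code of your own. Each camera call takes 0.05 s, during which the arm holds its last target. There are 200 camera calls.

## Working session

There is one attempt and no reset: what is moved stays moved. The work goes in short steps, Python scripts to look and compute and a tool call to move; the robot and the scene stay as the last step left them, time stands still between calls to the robot, and variables do not carry over. Pictures are saved under pics/ and viewed, at most 10 in all, crops included, and the job is handed in when it is done.

Besides the shell and the picture viewer there is one more tool, called after "Request:" by a JSON object that holds its "api" and its "payload", one argument or row to a line. apply_moves: Moves the arm, as the interface text tells. Shifts and turns lie within -1 to 1; 1 stands for 800 mm of shift or 180 degrees of turn. Its arguments: {"type":"object","properties":{"claw":{"type":"array","items":{"type":"number"}},"travel":{"type":"array","items":{"type":"array","items":{"type":"number"}}},"turn":{"type":"array","items":{"type":"array","items":{"type":"number"}}},"newtons":{"type":"number"}},"required":["claw","travel","turn"]}

```bash
mkdir -p pics
cat > h.py <<'E'
import numpy as np, cv2
from station import manip
def shot(n,f):
    s=manip.snapshot(n); cv2.imwrite(f,s["pixels"][:,:,::-1]); np.savez(f[:-4]+".npz",**{k:np.asarray(v) for k,v in s.items()}); return s
def rays(s,uv):
    K=np.asarray(s["intrinsics"]);k=float(s["k1"])
    return cv2.undistortPoints(np.asarray(uv,float).reshape(-1,1,2),K,np.array([k,0,0,0.])).reshape(-1,2)
def cloud(s):
    v,u=np.mgrid[0:480,0:640]; r=rays(s,np.stack([u,v],-1).reshape(-1,2)); d=np.asarray(s["depth"]).reshape(-1,1)
    P=(np.c_[r,np.ones(len(r))]*d-np.asarray(s["t"]))@np.asarray(s["R"]); P[d[:,0]==0]=np.nan
    return P.reshape(480,640,3)
def onz(s,uv,z):
    r=rays(s,uv); R=np.asarray(s["R"]);t=np.asarray(s["t"]); d=np.c_[r,np.ones(len(r))]@R; c=-R.T@t
    return c+d*((z-c[2])/d[:,2])[:,None]
E
python3 - <<'E'
from h import *
for n in("scene","top"):
    s=shot(n,f"pics/{n}0.png"); print(n,-np.asarray(s["R"]).T@np.asarray(s["t"]),np.asarray(s["R"]).round(2).tolist(),s["k1"])
print(manip.sense())
E
```

```text
scene [ 0.97521585 -0.32038367  0.62685324] [[0.61, 0.79, 0.0], [0.6, -0.46, -0.65], [-0.51, 0.4, -0.76]] -0.0825858058584592
top [ 0.47839427 -0.05608685  0.93359966] [[-0.01, -1.0, 0.0], [-0.99, 0.01, -0.12], [0.12, -0.0, -0.99]] -0.058501382173587045
{'t': 0.1, 'q': array([ 1.02851773e+00,  5.28360685e-01,  1.43377116e+00, -2.55929474e-05,
        1.18138520e+00, -1.78461677e-01]), 'qd': array([-0.00044887, -0.00153044, -0.00220349,  0.00136091, -0.00063699,
       -0.00071483]), 'tau': array([-4.34064277e-04, -4.43304455e+01, -1.78585088e+01, -2.80549066e-04,
        3.90321788e-03, -2.93951837e-05]), 'tcp_pos': array([0.22202494, 0.58355261, 0.23044011]), 'tool_rot': array([ 1.80902002e-01,  9.83500656e-01, -9.04561098e-04, -3.28215620e-04]), 'force': array([ 0.33713917,  0.32480234, -0.87055445]), 'ft_torque': array([-0.02139438,  0.04392671, -0.04666905]), 'gripper_force': 0.0, 'finger_gap': 1.0008967392142278}
```

View pics/scene0.png

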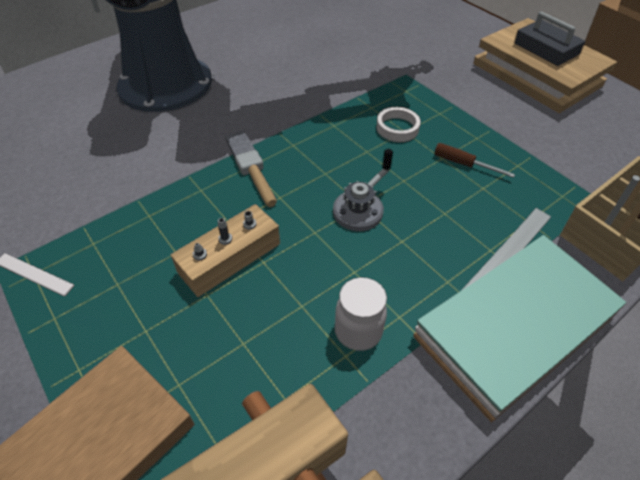

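View pics/top0.png

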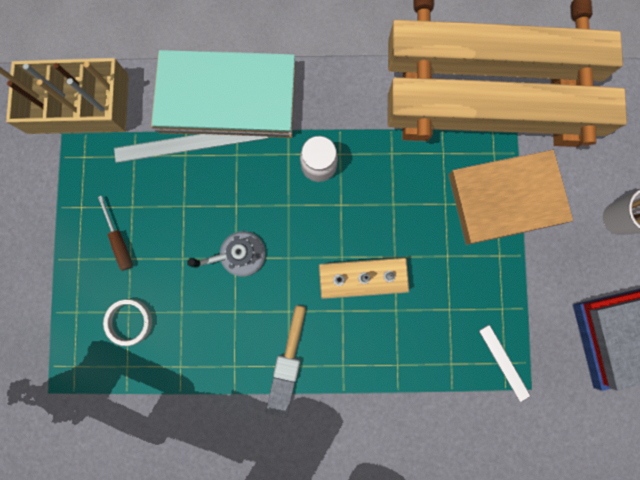

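The tall punch is the middle one: scene (223,228), top (366,277). In the top view the stand nose is at (239,252) and the knob at (194,262).

Run:
```python
from h import *
T=dict(np.load("pics/top0.npz"));S=dict(np.load("pics/scene0.npz"))
def rep(n,p): print(n,len(p),np.nanmedian(p,0).round(4),((p.max(0)+p.min(0))/2).round(4) if len(p) else "")
for n,s,rb,sb in(("top",T,(300,240,430,320),(160,220,280,290)),("scene",S,(160,190,290,300),(320,130,410,235))):
    P=cloud(s)
    A=P[rb[1]:rb[3],rb[0]:rb[2]].reshape(-1,3); A=A[~np.isnan(A[:,0])]
    k=A[(abs(A[:,2]-.045)<.004)]; r=cv2.minAreaRect((k[:,:2]*1000).astype(np.float32)); print(n,"rack",r)
    k=A[A[:,2]>.076]; rep("tall",k); print(k[:,2].max() if len(k) else 0)
    B=P[sb[1]:sb[3],sb[0]:sb[2]].reshape(-1,3); B=B[~np.isnan(B[:,0])]
    k=B[(B[:,2]>.066)]; rep("knob",k)
    for lo,hi in((.054,.062),(.012,.019)):
        k=B[(B[:,2]>lo)&(B[:,2]<hi)]; rep(f"stand{lo}",k); print(cv2.minEnclosingCircle((k[:,:2]*1000).astype(np.float32)))
    print("rack punch px",onz(s,[[366,277]],.085) if n=="top" else onz(s,[[222,221]],.089))
    if n=="top": print(onz(s,[[239,252]],.058),onz(s,[[194,262]],.083))
    else: print(onz(s,[[360,187]],.058),onz(s,[[388,152]],.083))
a=cv2.imread("pics/top0.png")[220:300,160:430]; b=cv2.imread("pics/scene0.png")[140:300,160:430]
cv2.imwrite("pics/c1.png",np.vstack([cv2.resize(a,(800,237),interpolation=3),cv2.resize(b[:120],(800,356),interpolation=3)]))
```

```text
top rack ((508.2491455078125, -136.4354248046875), (60.17639923095703, 153.67701721191406), 3.5292856693267822)
tall 52 [ 0.508  -0.1361  0.0882] [ 0.5082 -0.1365  0.0854]
0.09386758466134881
knob 85 [0.5368 0.1615 0.0818] [0.5368 0.1631 0.0758]
stand0.054 156 [0.5557 0.0862 0.0578] [0.5501 0.1165 0.0581]
((546.3779296875, 117.1871109008789), 46.48991012573242)
stand0.012 791 [0.5536 0.076  0.0157] [0.5562 0.0858 0.0155]
((556.886474609375, 85.44139862060547), 41.83891677856445)
rack punch px [[ 0.50887602 -0.13708669  0.085     ]]
[[0.55582283 0.08427394 0.058     ]] [[0.53694334 0.1577121  0.083     ]]
scene rack ((509.9271240234375, -136.77450561523438), (62.9532585144043, 157.0699005126953), 3.521348237991333)
tall 94 [ 0.5128 -0.1378  0.0851] [ 0.5108 -0.137   0.0836]
0.0910807150501046
knob 115 [0.541  0.1595 0.0796] [0.5391 0.1621 0.0756]
stand0.054 181 [0.5563 0.0872 0.0578] [0.5523 0.1198 0.0577]
((554.1802368164062, 119.89496612548828), 47.946624755859375)
stand0.012 901 [0.5718 0.0727 0.0161] [0.5139 0.1649 0.0155]
((520.6671142578125, 165.01991271972656), 130.07386779785156)
rack punch px [[ 0.5118066  -0.13661672  0.089     ]]
[[0.55666334 0.08756719 0.058     ]] [[0.54068737 0.16008743 0.083     ]]
```

View pics/c1.png

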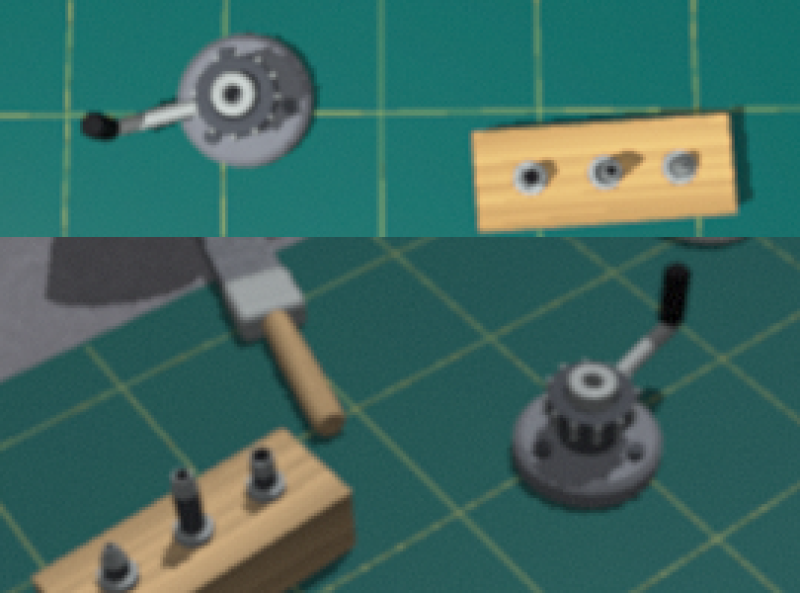

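The crop confirms it: the tall punch is in the middle hole, with the nose and knob where I measured them. I'll head toward the rack.

Request:
{"api": "apply_moves", "payload": {
  "claw": [1, 1, 1, 1, 1],
  "travel": [
    [-0.164, -0.178, 0],
    [-0.164, -0.178, 0],
    [-0.164, -0.178, 0],
    [-0.164, -0.178, 0],
    [-0.164, -0.178, 0]
  ],
  "turn": [
    [0, 0, 0.182],
    [0, 0, 0.182],
    [0, 0, 0.182],
    [0, 0, 0.182],
    [0, 0, 0.182]
  ]
}}

```text
t: 0.52
tcp_pos: [0.2942, 0.4009, 0.2308]
tool_rot: [0.454, 0.891, -0.001, -0.0]
force: [0.4, -0.2, 0.5]
finger_gap: 0.996
gripper_force: 0.0
```

Request:
{"api": "apply_moves", "payload": {
  "claw": [1, 1, 1, 1, 1],
  "travel": [
    [-0.2345, -0.061, 0],
    [-0.2345, -0.061, 0],
    [-0.2345, -0.061, 0],
    [-0.2345, -0.061, 0],
    [-0.2345, -0.061, 0]
  ],
  "turn": [
    [0, 0, 0.182],
    [0, 0, 0.182],
    [0, 0, 0.182],
    [0, 0, 0.182],
    [0, 0, 0.182]
  ]
}}

```text
t: 0.93
tcp_pos: [0.3668, 0.2215, 0.2312]
tool_rot: [0.687, 0.727, -0.0, 0.0]
force: [-0.1, 0.7, 0.1]
finger_gap: 1.0
gripper_force: 0.0
```

Request:
{"api": "apply_moves", "payload": {
  "claw": [0, 0, 0, 0, 0],
  "travel": [
    [-0.23, 0.0758, 0],
    [-0.23, 0.0758, 0],
    [-0.23, 0.0758, 0],
    [-0.23, 0.0758, 0],
    [-0.23, 0.0758, 0]
  ],
  "turn": [
    [0, 0, 0],
    [0, 0, 0],
    [0, 0, 0],
    [0, 0, 0],
    [0, 0, 0]
  ]
}}

```text
t: 1.35
tcp_pos: [0.4399, 0.0412, 0.2314]
tool_rot: [0.685, 0.728, 0.0, 0.001]
force: [-0.1, 0.3, 0.4]
finger_gap: 0.496
gripper_force: 0.0
```

```bash
cat > go.py <<'E'
# print scaled tool-frame shift/turn from present measured pose to target xyz, tool-y yaw (deg), tool pointing down
import sys; from h import *
from scipy.spatial.transform import Rotation as Ro
s=manip.sense(); R=Ro.from_quat(s["tool_rot"])
a=[float(x) for x in sys.argv[1:]]
print("t",round(s["t"],2),"pos",s["tcp_pos"].round(4),"F",np.round(s["force"],1),"gap",round(s["finger_gap"],3),"gf",s["gripper_force"],"q",s["q"].round(2))
th=np.radians(a[3]); y=np.array([np.cos(th),np.sin(th),0]); z=np.array([0,0,-1.]); W=Ro.from_matrix(np.c_[np.cross(y,z),y,z])
d=np.array(a[:3])-s["tcp_pos"]
print("travel",(R.inv().apply(d)/.8).round(4),"len",np.linalg.norm(d).round(4),"turn",((R.inv()*W).as_rotvec()/np.pi).round(4))
E
python3 go.py .509 -.1365 .23 3.5
```

```text
t 1.35 pos [0.4399 0.0412 0.2314] F [-0.1  0.3  0.4] gap 0.496 gf 0.0 q [-0.16  0.28  1.87 -0.    0.99 -0.22]
travel [-0.227   0.0726  0.002 ] len 0.1907 turn [0.0004 0.0003 0.    ]
```

Request:
{"api": "apply_moves", "payload": {
  "claw": [0, 0, 0, 0, 0],
  "travel": [
    [-0.227, 0.0726, 0.002],
    [-0.227, 0.0726, 0.002],
    [-0.227, 0.0726, 0.002],
    [-0.227, 0.0726, 0.002],
    [-0.227, 0.0726, 0.002]
  ],
  "turn": [
    [0, 0, 0],
    [0, 0, 0],
    [0, 0, 0],
    [0, 0, 0],
    [0, 0, 0]
  ]
}}

```text
t: 1.77
tcp_pos: [0.5097, -0.1375, 0.2296]
tool_rot: [0.685, 0.728, -0.0, 0.001]
force: [1.0, 0.6, 0.6]
finger_gap: 0.502
gripper_force: 0.0
```

Request:
{"api": "apply_moves", "payload": {
  "claw": [0, 0, 0, 0, 0],
  "travel": [
    [0, 0, 0.04],
    [0, 0, 0.08],
    [0, 0, 0.12],
    [0, 0, 0.15],
    [0, 0, 0.15]
  ],
  "turn": [
    [0, 0, 0],
    [0, 0, 0],
    [0, 0, 0],
    [0, 0, 0],
    [0, 0, 0]
  ]
}}

```text
t: 2.18
tcp_pos: [0.5045, -0.1315, 0.1052]
tool_rot: [0.685, 0.729, -0.002, -0.005]
force: [-0.5, 0.2, -0.3]
finger_gap: 0.498
gripper_force: 0.0
```

```bash
python3 go.py .509 -.1366 .0535 3.5
python3 - <<'E'
from h import *
s=shot("scene","pics/s1.png"); a=s["pixels"][130:290,140:350,::-1]; cv2.imwrite("pics/c2.png",cv2.resize(a,(788,600),interpolation=3))
E
```

```text
t 2.18 pos [ 0.5045 -0.1315  0.1052] F [-0.5  0.2 -0.3] gap 0.498 gf 0.0 q [-0.47  0.59  1.79 -0.    0.77 -0.53]
travel [-0.0071  0.0059  0.0645] len 0.0521 turn [-0.003  -0.0018  0.0006]
```

View pics/c2.png

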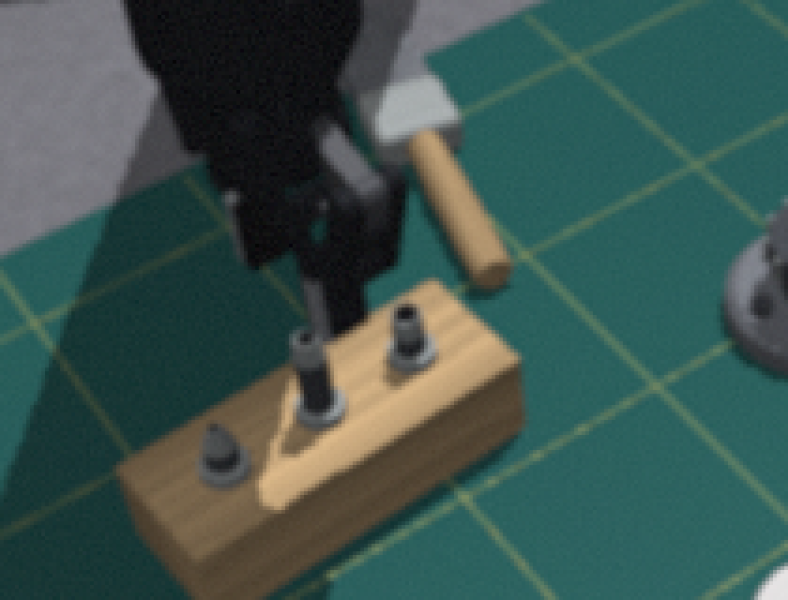

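The tall punch (top at crop (308,342)) is still behind and below the fingertips. The pose reading hasn't settled, so I'll hold and check again.

Request:
{"api": "apply_moves", "payload": {
  "claw": [0, 0, 0, 0],
  "travel": [
    [0, 0, 0],
    [0, 0, 0],
    [0, 0, 0],
    [0, 0, 0]
  ],
  "turn": [
    [0, 0, 0],
    [0, 0, 0],
    [0, 0, 0],
    [0, 0, 0]
  ]
}}

```text
t: 2.57
tcp_pos: [0.509, -0.1333, 0.1114]
tool_rot: [0.684, 0.729, 0.0, 0.002]
force: [0.7, 0.1, 1.0]
finger_gap: 0.5
gripper_force: 0.0
```

```bash
python3 go.py .509 -.1366 .0535 3.5
python3 - <<'E'
from h import *
s=shot("top","pics/t1.png"); a=s["pixels"][200:320,300:440,::-1]; b=shot("scene","pics/s2.png")["pixels"][130:250,150:290,::-1];cv2.imwrite("pics/c3.png",cv2.resize(np.hstack([a,b]),(800,343),interpolation=3))
E
```

```text
t 2.57 pos [ 0.509  -0.1333  0.1114] F [0.7 0.1 1. ] gap 0.5 gf 0.0 q [-0.47  0.58  1.79 -0.    0.77 -0.53]
travel [-0.0039 -0.0005  0.0723] len 0.0579 turn [0.001  0.0006 0.0008]
```

View pics/c3.png

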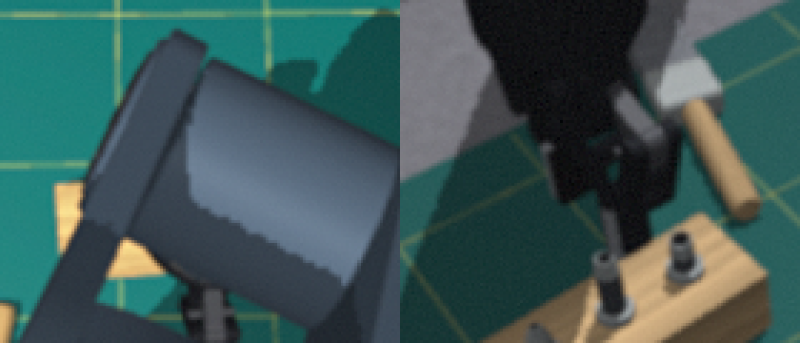

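```bash
cat >> h.py <<'E'
def proj(s,X):
    R=np.asarray(s["R"]); rv=cv2.Rodrigues(R)[0]
    return cv2.projectPoints(np.asarray(X,float).reshape(-1,1,3),rv,np.asarray(s["t"],float),np.asarray(s["intrinsics"]),np.array([float(s["k1"]),0,0,0]))[0].reshape(-1,2)
E
python3 - <<'E'
from h import *
st=manip.sense(); p=st["tcp_pos"]; print(p)
S=dict(np.load("pics/s2.npz"));T=dict(np.load("pics/t1.npz"))
X=[p,p+[.021,0,0],p-[.021,0,0],p+[.021,0,.06],p-[.021,0,.0]+[0,0,.06],[.509,-.1366,.089]]
print(proj(S,X).round(0).tolist()); print(proj(T,X).round(0).tolist())
P=cloud(S)[150:230,180:260].reshape(-1,3); k=P[(P[:,2]>.095)&(P[:,2]<.15)]
for lo in np.arange(.095,.15,.01):
    j=k[(k[:,2]>lo)&(k[:,2]<lo+.01)]; print(lo.round(3),len(j),j.min(0).round(3) if len(j) else "",j.max(0).round(3) if len(j) else "")
a=cv2.imread("pics/s2.png")[150:240,180:260]; a=cv2.convertScaleAbs(a,alpha=2.2); cv2.imwrite("pics/c4.png",cv2.resize(a,(533,600),interpolation=3))
E
```

```text
[ 0.5085903  -0.13316278  0.11084965]
[[221.0, 208.0], [228.0, 217.0], [213.0, 200.0], [222.0, 186.0], [206.0, 168.0], [221.0, 220.0]]
[[365.0, 277.0], [365.0, 264.0], [365.0, 289.0], [368.0, 261.0], [369.0, 289.0], [366.0, 277.0]]
0.095 0  
0.105 12 [ 0.486 -0.143  0.112] [ 0.537 -0.128  0.115]
0.115 112 [ 0.481 -0.146  0.115] [ 0.544 -0.12   0.125]
0.125 159 [ 0.481 -0.146  0.125] [ 0.545 -0.124  0.135]
0.135 124 [ 0.483 -0.146  0.135] [ 0.546 -0.123  0.145]
0.145 44 [ 0.481 -0.146  0.145] [ 0.544 -0.134  0.15 ]
```

View pics/c4.png

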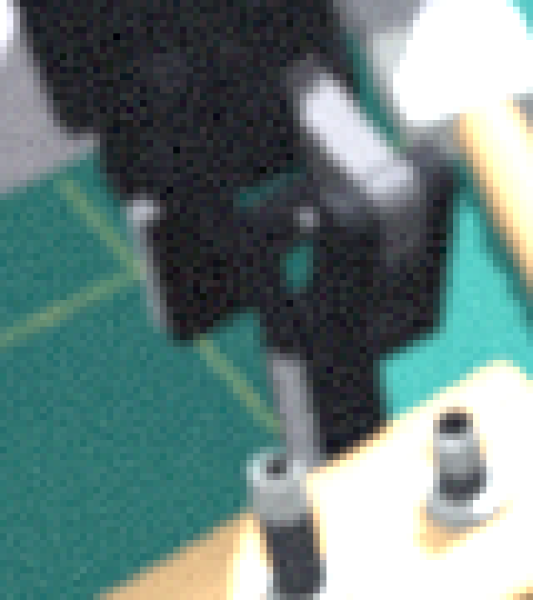

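The near fingertip is at (228,217), as projected, and the jaws straddle the punch. I'll descend and close.

Request:
{"api": "apply_moves", "payload": {
  "claw": [0, 0, 0, 0, 0],
  "travel": [
    [-0.0039, 0, 0.015],
    [-0.0039, 0, 0.03],
    [-0.0039, 0, 0.05],
    [-0.0039, 0, 0.065],
    [-0.0039, 0, 0.071]
  ],
  "turn": [
    [0, 0, 0],
    [0, 0, 0],
    [0, 0, 0],
    [0, 0, 0],
    [0, 0, 0]
  ]
}}

```text
t: 3.08
tcp_pos: [0.5076, -0.1358, 0.052]
tool_rot: [0.684, 0.729, -0.0, -0.001]
force: [-0.3, -0.5, -1.0]
finger_gap: 0.498
gripper_force: 0.0
```

Request:
{"api": "apply_moves", "payload": {
  "claw": [0, 0, 0, 0, 0],
  "travel": [
    [0, 0, 0],
    [0, 0, 0],
    [0, 0, 0],
    [0, 0, 0],
    [0, 0, 0]
  ],
  "turn": [
    [0, 0, 0],
    [0, 0, 0],
    [0, 0, 0],
    [0, 0, 0],
    [0, 0, 0]
  ]
}}

```text
t: 3.5
tcp_pos: [0.5086, -0.1363, 0.0536]
tool_rot: [0.684, 0.729, 0.0, 0.001]
force: [0.1, 1.2, 0.3]
finger_gap: 0.502
gripper_force: 0.0
```

```bash
python3 go.py .509 -.1366 .0535 3.5
```

```text
t 3.5 pos [ 0.5086 -0.1363  0.0536] F [0.1 1.2 0.3] gap 0.502 gf 0.0 q [-0.47  0.68  1.82  0.    0.65 -0.54]
travel [-0.0004  0.0004  0.0002] len 0.0005 turn [0.0004 0.0002 0.0008]
```

Request:
{"api": "apply_moves", "payload": {
  "claw": [-0.8, -0.8, -0.8, -0.8, -0.8],
  "travel": [
    [0, 0, 0],
    [0, 0, 0],
    [0, 0, 0],
    [0, 0, 0],
    [0, 0, 0]
  ],
  "turn": [
    [0, 0, 0],
    [0, 0, 0],
    [0, 0, 0],
    [0, 0, 0],
    [0, 0, 0]
  ],
  "newtons": 40
}}

```text
t: 3.92
tcp_pos: [0.5084, -0.1362, 0.0533]
tool_rot: [0.684, 0.729, 0.0, 0.0]
force: [0.4, 0.5, 4.8]
finger_gap: 0.15
gripper_force: 38.9
```

Request:
{"api": "apply_moves", "payload": {
  "claw": [-0.8, -0.8, -0.8, -0.8, -0.8],
  "travel": [
    [0, 0, 0],
    [0, 0, 0],
    [0, 0, 0],
    [0, 0, -0.003],
    [0, 0, -0.006]
  ],
  "turn": [
    [0, 0, 0],
    [0, 0, 0],
    [0, 0, 0],
    [0, 0, 0],
    [0, 0, 0]
  ]
}}

```text
t: 4.33
tcp_pos: [0.5078, -0.1359, 0.0574]
tool_rot: [0.684, 0.729, -0.0, -0.001]
force: [-0.6, 0.5, -0.3]
finger_gap: 0.147
gripper_force: 39.0
```

Request:
{"api": "apply_moves", "payload": {
  "claw": [-0.8, -0.8, -0.8, -0.8, -0.8],
  "travel": [
    [0, 0, -0.02],
    [0, 0, -0.045],
    [0, 0, -0.07],
    [0, 0, -0.095],
    [0, 0, -0.105]
  ],
  "turn": [
    [0, 0, 0],
    [0, 0, 0],
    [0, 0, 0],
    [0, 0, 0],
    [0, 0, 0]
  ]
}}

```text
t: 4.75
tcp_pos: [0.5091, -0.1365, 0.1437]
tool_rot: [0.684, 0.729, 0.0, 0.002]
force: [-0.2, -0.4, -0.8]
finger_gap: 0.153
gripper_force: 39.6
```

```bash
python3 go.py .5565 .0855 .14 3.5
```

```text
t 4.75 pos [ 0.5091 -0.1365  0.1437] F [-0.2 -0.4 -0.8] gap 0.153 gf 39.55501346406891 q [-0.47  0.52  1.76 -0.    0.85 -0.54]
travel [0.2732 0.0767 0.0044] len 0.2271 turn [0.0009 0.0005 0.0008]
```

Request:
{"api": "apply_moves", "payload": {
  "claw": [-0.8, -0.8, -0.8, -0.8, -0.8],
  "travel": [
    [0.03, 0.008, 0],
    [0.06, 0.017, 0],
    [0.09, 0.026, 0],
    [0.12, 0.034, 0],
    [0.137, 0.038, 0]
  ],
  "turn": [
    [0, 0, 0],
    [0, 0, 0],
    [0, 0, 0],
    [0, 0, 0],
    [0, 0, 0]
  ]
}}

```text
t: 5.17
tcp_pos: [0.5311, -0.0224, 0.141]
tool_rot: [0.684, 0.73, -0.0, -0.001]
force: [-0.2, -0.6, -1.5]
finger_gap: 0.144
gripper_force: 39.6
```

Request:
{"api": "apply_moves", "payload": {
  "claw": [-0.8, -0.8, -0.8, -0.8, -0.8],
  "travel": [
    [0.03, 0.008, 0.001],
    [0.06, 0.017, 0.002],
    [0.09, 0.026, 0.003],
    [0.12, 0.034, 0.004],
    [0.136, 0.0385, 0.004]
  ],
  "turn": [
    [0, 0, 0],
    [0, 0, 0],
    [0, 0, 0],
    [0, 0, 0],
    [0, 0, 0]
  ]
}}

```text
t: 5.58
tcp_pos: [0.555, 0.0881, 0.1376]
tool_rot: [0.684, 0.73, -0.0, -0.001]
force: [0.4, 0.0, -1.1]
finger_gap: 0.143
gripper_force: 39.6
```

Request:
{"api": "apply_moves", "payload": {
  "claw": [-0.8, -0.8, -0.8, -0.8, -0.8],
  "travel": [
    [0, 0, 0],
    [0, 0, 0],
    [0, 0, 0],
    [0, 0, 0],
    [0, 0, 0]
  ],
  "turn": [
    [0, 0, 0],
    [0, 0, 0],
    [0, 0, 0],
    [0, 0, 0],
    [0, 0, 0]
  ]
}}

```text
t: 6.0
tcp_pos: [0.5553, 0.0846, 0.1385]
tool_rot: [0.685, 0.729, -0.0, -0.0]
force: [-0.3, -0.6, -1.4]
finger_gap: 0.145
gripper_force: 39.6
```

```bash
python3 go.py .5565 .0855 .14 3.5
python3 - <<'E'
from h import *
p=manip.sense()["tcp_pos"]
s=shot("scene","pics/s3.png")
print("expected foot/collar/mouth px",proj(s,[p-[0,0,.0465],p-[0,0,.0085],[.5565,.0855,.058]]).round(1).tolist())
a=s["pixels"][110:230,310:430,::-1]; cv2.imwrite("pics/c5.png",cv2.resize(a,(600,600),interpolation=3))
E
```

```text
t 6.0 pos [0.5553 0.0846 0.1385] F [-0.3 -0.6 -1.4] gap 0.145 gf 39.564360449803644 q [-0.05  0.57  1.68 -0.    0.89 -0.11]
travel [ 0.0011  0.0016 -0.0019] len 0.0022 turn [-0.0001  0.0001  0.0002]
expected foot/collar/mouth px [[359.4, 171.7], [360.9, 153.0], [359.0, 187.5]]
```

View pics/c5.png

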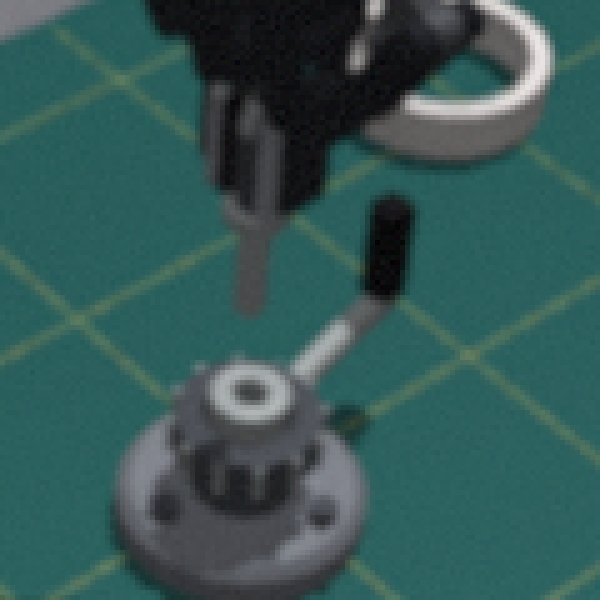

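The foot of the shank is at crop (250,306) and the mouth at crop (251,391). The shank looks vertical and nearly aligned. Next I'll measure the offset relative to the mouth in this camera.

Run:
```python
from h import *
s=dict(np.load("pics/s3.npz")); p=manip.sense()["tcp_pos"]
f=onz(s,[[360.0,171.4]],p[2]-.0465)[0]; m=onz(s,[[360.2,188.3]],.058)[0]
print("foot",f,"mouth",m,"diff",(m-f)[:2],"tcp",p)
P=cloud(s)[110:230,310:430]; Q=P.reshape(-1,3); c=s["t"]; cam=-s["R"].T@s["t"]
k=Q[(Q[:,2]>.097)&(Q[:,2]<.126)&(np.hypot(*(Q[:,:2]-p[:2]).T)<.02)]
v=(k.mean(0)-cam)[:2]; v/=np.linalg.norm(v); print("shank surf",len(k),k.mean(0),"axis~",k.mean(0)[:2]+v*.0039)
k=Q[(abs(Q[:,2]-.058)<.004)&(np.hypot(*(Q[:,:2]-[.5565,.0865]).T)<.02)]
print("nose",len(k),k.mean(0),cv2.minEnclosingCircle((k[:,:2]*1000).astype(np.float32)))
for n,z in(("scene0",.058),("top0",.058)):
    q=dict(np.load(f"pics/{n}.npz")); g=q["pixels"].min(2); 
    u=proj(q,[[.5565,.0865,.058]])[0].round().astype(int); w=11; sub=g[u[1]-w:u[1]+w+1,u[0]-w:u[0]+w+1].astype(float)
    M=(sub>150).astype(np.uint8); n_,L,S,C=cv2.connectedComponentsWithStats(M); print(n,S.tolist())
    i=min(range(1,n_),key=lambda i:np.hypot(*(C[i]-w))-S[i,4]*.1); cnt,_=cv2.findContours((L==i).astype(np.uint8),0,1); (cx,cy),r,_=cv2.fitEllipse(cv2.convexHull(cnt[0])); print(n,cx+u[0]-w,cy+u[1]-w,r,onz(q,[[cx+u[0]-w,cy+u[1]-w]],z))
```

```text
foot [0.55540822 0.08578873 0.09201136] mouth [0.55911376 0.08588235 0.058     ] diff [3.70553983e-03 9.36224169e-05] tcp [0.5553388  0.0846764  0.13851136]
shank surf 92 [0.5578807  0.0809524  0.11150627] axis~ [0.55506963 0.08365571]
nose 148 [0.55961581 0.08415854 0.05779207] ((559.4507446289062, 86.21353912353516), 14.091657638549805)
scene0 [[0, 0, 23, 23, 482], [22, 7, 1, 1, 1], [5, 8, 14, 10, 46]]
scene0 359.7706127166748 188.18774032592773 (9.246573448181152, 13.205052375793457) [[0.55850085 0.08550145 0.058     ]]
top0 [[0, 0, 23, 23, 409], [4, 4, 15, 14, 120]]
top0 238.02398109436035 251.32447910308838 (13.876952171325684, 13.965771675109863) [[0.55703627 0.0860195  0.058     ]]
```

Request:
{"api": "apply_moves", "payload": {
  "claw": [-0.8, -0.8, -0.8, -0.8, -0.8],
  "travel": [
    [0.0012, 0.0032, 0.01],
    [0.0012, 0.0032, 0.02],
    [0.0012, 0.0032, 0.03],
    [0.0012, 0.0032, 0.038],
    [0.0012, 0.0032, 0.038]
  ],
  "turn": [
    [0, 0, 0],
    [0, 0, 0],
    [0, 0, 0],
    [0, 0, 0],
    [0, 0, 0]
  ]
}}

```text
t: 6.47
tcp_pos: [0.5565, 0.0868, 0.106]
tool_rot: [0.684, 0.729, -0.001, -0.002]
force: [-0.7, 0.3, -1.0]
finger_gap: 0.147
gripper_force: 39.6
```

Request:
{"api": "apply_moves", "payload": {
  "claw": [-0.8, -0.8, -0.8, -0.8, -0.8],
  "travel": [
    [0, 0, 0],
    [0, 0, 0.002],
    [0, 0, 0.004],
    [0, 0, 0.006],
    [0, 0, 0.006]
  ],
  "turn": [
    [0, 0, 0],
    [0, 0, 0],
    [0, 0, 0],
    [0, 0, 0],
    [0, 0, 0]
  ]
}}

```text
t: 6.88
tcp_pos: [0.5578, 0.0869, 0.1032]
tool_rot: [0.684, 0.729, -0.0, -0.0]
force: [-0.8, -0.2, -0.9]
finger_gap: 0.147
gripper_force: 39.6
```

Request:
{"api": "apply_moves", "payload": {
  "claw": [-0.8, -0.8, -0.8, -0.8, -0.8],
  "travel": [
    [0, 0, 0.001],
    [0, 0, 0.002],
    [0, 0, 0.003],
    [0, 0, 0.004],
    [0, 0, 0.004]
  ],
  "turn": [
    [0, 0, 0],
    [0, 0, 0],
    [0, 0, 0],
    [0, 0, 0],
    [0, 0, 0]
  ]
}}

```text
t: 7.3
tcp_pos: [0.5578, 0.0869, 0.1]
tool_rot: [0.684, 0.729, -0.0, -0.0]
force: [-0.5, 0.2, -0.3]
finger_gap: 0.145
gripper_force: 39.6
```

```bash
python3 go.py .5578 .0858 .066 3.5
```

```text
t 7.3 pos [0.5578 0.0869 0.1   ] F [-0.5  0.2 -0.3] gap 0.145 gf 39.55681076800829 q [-0.04  0.63  1.7   0.    0.81 -0.11]
travel [-0.0013 -0.0001  0.0425] len 0.034 turn [-0.0001 -0.      0.0008]
```

Request:
{"api": "apply_moves", "payload": {
  "claw": [-0.8, -0.8, -0.8, -0.8, -0.8],
  "travel": [
    [0, 0, 0.003],
    [0, 0, 0.006],
    [0, 0, 0.009],
    [0, 0, 0.012],
    [0, 0, 0.014]
  ],
  "turn": [
    [0, 0, 0],
    [0, 0, 0],
    [0, 0, 0],
    [0, 0, 0],
    [0, 0, 0]
  ]
}}

```text
t: 7.72
tcp_pos: [0.5577, 0.0869, 0.0884]
tool_rot: [0.684, 0.729, -0.0, -0.0]
force: [-0.3, -0.3, -0.9]
finger_gap: 0.146
gripper_force: 39.6
```

Request:
{"api": "apply_moves", "payload": {
  "claw": [-0.8, -0.8, -0.8, -0.8, -0.8],
  "travel": [
    [0, 0, 0.003],
    [0, 0, 0.006],
    [0, 0, 0.009],
    [0, 0, 0.012],
    [0, 0, 0.014]
  ],
  "turn": [
    [0, 0, 0],
    [0, 0, 0],
    [0, 0, 0],
    [0, 0, 0],
    [0, 0, 0]
  ]
}}

```text
t: 8.13
tcp_pos: [0.5578, 0.0869, 0.0774]
tool_rot: [0.684, 0.729, -0.0, -0.0]
force: [-0.3, 0.0, -1.1]
finger_gap: 0.144
gripper_force: 39.6
```

Request:
{"api": "apply_moves", "payload": {
  "claw": [-0.8, -0.8, -0.8, -0.8, -0.8],
  "travel": [
    [0, 0, 0.002],
    [0, 0, 0.004],
    [0, 0, 0.006],
    [0, 0, 0.008],
    [0, 0, 0.008]
  ],
  "turn": [
    [0, 0, 0],
    [0, 0, 0],
    [0, 0, 0],
    [0, 0, 0],
    [0, 0, 0]
  ]
}}

```text
t: 8.55
tcp_pos: [0.5578, 0.0869, 0.071]
tool_rot: [0.684, 0.729, -0.0, -0.0]
force: [-0.1, -0.7, -1.5]
finger_gap: 0.148
gripper_force: 39.6
```

Request:
{"api": "apply_moves", "payload": {
  "claw": [-0.8, -0.8, -0.8, -0.8, -0.8],
  "travel": [
    [0, 0, 0.001],
    [0, 0, 0.002],
    [0, 0, 0.003],
    [0, 0, 0.004],
    [0, 0, 0.0045]
  ],
  "turn": [
    [0, 0, 0],
    [0, 0, 0],
    [0, 0, 0],
    [0, 0, 0],
    [0, 0, 0]
  ]
}}

```text
t: 8.97
tcp_pos: [0.5579, 0.0869, 0.0676]
tool_rot: [0.684, 0.729, 0.0, -0.0]
force: [0.2, -0.4, -1.5]
finger_gap: 0.149
gripper_force: 39.6
```

Request:
{"api": "apply_moves", "payload": {
  "claw": [-0.8, -0.8, -0.8, -0.8, -0.8],
  "travel": [
    [0, 0, 0.0003],
    [0, 0, 0.0006],
    [0, 0, 0.0009],
    [0, 0, 0.001],
    [0, 0, 0.001]
  ],
  "turn": [
    [0, 0, 0],
    [0, 0, 0],
    [0, 0, 0],
    [0, 0, 0],
    [0, 0, 0]
  ]
}}

```text
t: 9.38
tcp_pos: [0.5579, 0.0869, 0.0669]
tool_rot: [0.684, 0.729, -0.0, -0.0]
force: [0.3, 0.4, -0.9]
finger_gap: 0.145
gripper_force: 39.6
```

Request:
{"api": "apply_moves", "payload": {
  "claw": [-0.8, -0.8, -0.8, -0.8, -0.8],
  "travel": [
    [0, 0, 0.0003],
    [0, 0, 0.0006],
    [0, 0, 0.0009],
    [0, 0, 0.0009],
    [0, 0, 0.0009]
  ],
  "turn": [
    [0, 0, 0],
    [0, 0, 0],
    [0, 0, 0],
    [0, 0, 0],
    [0, 0, 0]
  ]
}}

```text
t: 9.8
tcp_pos: [0.558, 0.0869, 0.0663]
tool_rot: [0.684, 0.729, 0.0, 0.0]
force: [-0.6, -0.0, 0.7]
finger_gap: 0.146
gripper_force: 39.7
```

Request:
{"api": "apply_moves", "payload": {
  "claw": [-0.8, -0.8, -0.8, -0.8, -0.8],
  "travel": [
    [0, 0, 0.0002],
    [0, 0, 0.0004],
    [0, 0, 0.0006],
    [0, 0, 0.0006],
    [0, 0, 0.0006]
  ],
  "turn": [
    [0, 0, 0],
    [0, 0, 0],
    [0, 0, 0],
    [0, 0, 0],
    [0, 0, 0]
  ]
}}

```text
t: 10.22
tcp_pos: [0.558, 0.0869, 0.0663]
tool_rot: [0.684, 0.729, 0.0, 0.0]
force: [-1.8, 0.2, 4.8]
finger_gap: 0.146
gripper_force: 40.2
```

Request:
{"api": "apply_moves", "payload": {
  "claw": [-0.3, -0.3, -0.3, -0.3, -0.3],
  "travel": [
    [0, 0, 0],
    [0, 0, 0],
    [0, 0, 0],
    [0, 0, 0],
    [0, 0, 0]
  ],
  "turn": [
    [0, 0, 0],
    [0, 0, 0],
    [0, 0, 0],
    [0, 0, 0],
    [0, 0, 0]
  ]
}}

```text
t: 10.63
tcp_pos: [0.5579, 0.0869, 0.0655]
tool_rot: [0.684, 0.729, -0.0, -0.0]
force: [-0.0, 0.1, 0.0]
finger_gap: 0.349
gripper_force: 0.0
```

Request:
{"api": "apply_moves", "payload": {
  "claw": [-0.3, -0.3, -0.3, -0.3, -0.3],
  "travel": [
    [0, 0, -0.01],
    [0, 0, -0.03],
    [0, 0, -0.055],
    [0, 0, -0.08],
    [0, 0, -0.1]
  ],
  "turn": [
    [0, 0, 0],
    [0, 0, 0],
    [0, 0, 0],
    [0, 0, 0],
    [0, 0, 0]
  ]
}}

```text
t: 11.05
tcp_pos: [0.5583, 0.0869, 0.1476]
tool_rot: [0.684, 0.729, 0.0, 0.001]
force: [0.3, -0.4, 0.2]
finger_gap: 0.352
gripper_force: 0.0
```

Request:
{"api": "apply_moves", "payload": {
  "claw": [-0.3, -0.3, -0.3, -0.3, -0.3],
  "travel": [
    [0.03, 0, 0],
    [0.06, 0, 0],
    [0.09, -0.01, 0],
    [0.09, -0.02, 0],
    [0.09, -0.02, 0]
  ],
  "turn": [
    [0, 0, 0],
    [0, 0, 0],
    [0, 0, 0],
    [0, 0, 0],
    [0, 0, 0]
  ]
}}

```text
t: 11.47
tcp_pos: [0.535, 0.1587, 0.1459]
tool_rot: [0.683, 0.73, -0.001, -0.001]
force: [-0.8, -0.3, -0.0]
finger_gap: 0.351
gripper_force: 0.0
```

```bash
python3 - <<'E'
from h import *
s=shot("scene","pics/s4.png"); P=cloud(s)[110:230,310:430].reshape(-1,3)
k=P[(P[:,2]>.094)&(P[:,2]<.106)&(np.hypot(*(P[:,:2]-[.558,.087]).T)<.015)]; print("punch top",len(k),k.mean(0),k[:,2].max())
print("expect",proj(s,[[.558,.0865,.102],[.558,.0865,.058],[.5379,.1623,.083]]).round(1).tolist())
a=s["pixels"][110:230,310:430,::-1]; cv2.imwrite("pics/c6.png",cv2.resize(a,(600,600),interpolation=3))
E
python3 go.py .538 .1625 .13 3.5
```

```text
punch top 60 [0.55984099 0.0833587  0.09967184] 0.10427489519606517
expect [[361.9, 167.3], [360.0, 187.7], [387.8, 150.6]]
t 11.52 pos [0.5364 0.1579 0.146 ] F [-0.4 -0.2 -0.4] gap 0.349 gf 0.0 q [ 0.09  0.56  1.68 -0.    0.91  0.02]
travel [0.0056 0.0024 0.02  ] len 0.0167 turn [-0.0002  0.0001  0.0012]
```

View pics/c6.png

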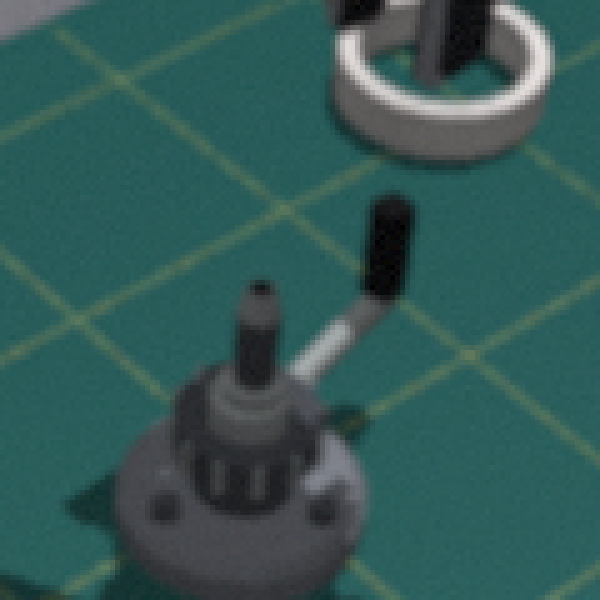

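The punch sits home in the mouth: collar on the nose at crop (250,395), top at (261,290). The knob top is at crop (392,200). I'll go down over the knob.

Request:
{"api": "apply_moves", "payload": {
  "claw": [0, 0, 0, 0, 0],
  "travel": [
    [0.0069, 0.0022, 0.01],
    [0.0069, 0.0022, 0.03],
    [0.0069, 0.0022, 0.045],
    [0.0069, 0.0022, 0.06],
    [0.0069, 0.0022, 0.06]
  ],
  "turn": [
    [0, 0, 0],
    [0, 0, 0],
    [0, 0, 0],
    [0, 0, 0],
    [0, 0, 0]
  ]
}}

```text
t: 11.93
tcp_pos: [0.5379, 0.1624, 0.0951]
tool_rot: [0.685, 0.729, -0.002, -0.001]
force: [0.7, 0.3, 0.3]
finger_gap: 0.504
gripper_force: 0.0
```

Request:
{"api": "apply_moves", "payload": {
  "claw": [0, 0, 0, 0, 0],
  "travel": [
    [0, 0, 0.015],
    [0, 0, 0.03],
    [0, 0, 0.045],
    [0, 0, 0.054],
    [0, 0, 0.054]
  ],
  "turn": [
    [0, 0, 0],
    [0, 0, 0],
    [0, 0, 0],
    [0, 0, 0],
    [0, 0, 0]
  ]
}}

```text
t: 12.35
tcp_pos: [0.5384, 0.1628, 0.0532]
tool_rot: [0.685, 0.729, -0.001, -0.001]
force: [-0.9, 0.0, 0.2]
finger_gap: 0.504
gripper_force: 0.0
```

Request:
{"api": "apply_moves", "payload": {
  "claw": [0, 0, 0],
  "travel": [
    [0, 0, 0],
    [0, 0, 0],
    [0, 0, 0]
  ],
  "turn": [
    [0, 0, 0],
    [0, 0, 0],
    [0, 0, 0]
  ]
}}

```text
t: 12.6
tcp_pos: [0.5395, 0.1633, 0.0553]
tool_rot: [0.684, 0.729, 0.001, 0.001]
force: [-0.2, -0.6, -0.1]
finger_gap: 0.496
gripper_force: 0.0
```

```bash
python3 go.py .5378 .1635 .055 3.5
python3 - <<'E'
from h import *
s=shot("scene","pics/s5.png"); 
a=s["pixels"][100:220,330:450,::-1]; cv2.imwrite("pics/c7.png",cv2.resize(a,(600,600),interpolation=3))
E
```

```text
t 12.6 pos [0.5395 0.1633 0.0553] F [-0.2 -0.6 -0.1] gap 0.496 gf 0.0 q [0.1  0.7  1.72 0.   0.72 0.03]
travel [ 0.0003 -0.0021  0.0003] len 0.0017 turn [ 0.0005 -0.      0.0007]
```

View pics/c7.png

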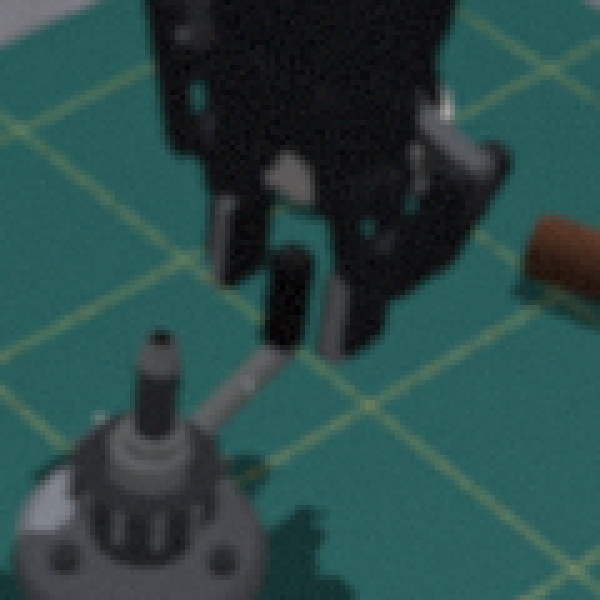

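The knob (crop 290,300) stands between the open jaws, so I'll close.

Request:
{"api": "apply_moves", "payload": {
  "claw": [-0.8, -0.8, -0.8, -0.8, -0.8],
  "travel": [
    [0, -0.001, 0],
    [0, -0.002, 0],
    [0, -0.002, 0],
    [0, -0.002, 0],
    [0, -0.002, 0]
  ],
  "turn": [
    [0, 0, 0],
    [0, 0, 0],
    [0, 0, 0],
    [0, 0, 0],
    [0, 0, 0]
  ],
  "newtons": 60
}}

```text
t: 13.07
tcp_pos: [0.5378, 0.1633, 0.0551]
tool_rot: [0.684, 0.729, 0.001, 0.0]
force: [0.6, 0.4, 4.8]
finger_gap: 0.168
gripper_force: 58.6
```

Request:
{"api": "apply_moves", "payload": {
  "claw": [-0.8, -0.8, -0.8, -0.8, -0.8],
  "travel": [
    [0, 0, 0],
    [0, 0, 0],
    [0, 0, 0],
    [0, 0, 0],
    [0, 0, 0]
  ],
  "turn": [
    [0, 0, 0],
    [0, 0, 0],
    [0, 0, 0],
    [0, 0, 0],
    [0, 0, 0]
  ]
}}

```text
t: 13.48
tcp_pos: [0.5378, 0.1633, 0.055]
tool_rot: [0.684, 0.729, 0.001, 0.0]
force: [0.9, 0.0, 5.3]
finger_gap: 0.164
gripper_force: 58.8
```

```bash
cat > arc.py <<'E'
# rows for turning from commanded angle a0 by n steps of da (deg) on the circle about C; state reading gives tangential/radial force
import sys; from h import *
from scipy.spatial.transform import Rotation as Ro
C=np.array([.558,.0866]); s=manip.sense(); d=s["tcp_pos"][:2]-C; th=np.arctan2(d[1],d[0]); tg=np.array([np.sin(th),-np.cos(th)]); F=s["force"]
print("t",round(s["t"],2),"pos",s["tcp_pos"].round(4),"ang",np.degrees(th).round(2),"r",np.linalg.norm(d).round(4),"Ftan",-(F[:2]@tg).round(2),"Frad",(F[:2]@d/np.linalg.norm(d)).round(2),"Fz",F[2].round(1),"gap",s["finger_gap"].round(3))
a0,da,calls=map(float,sys.argv[1:4]); R=Ro.from_quat(s["tool_rot"])
th0=np.radians(3.5); y=np.array([np.cos(th0),np.sin(th0),0]); z=np.array([0,0,-1.]); W=Ro.from_matrix(np.c_[np.cross(y,z),y,z])
f=lambda a:np.array([np.cos(np.radians(a)),np.sin(np.radians(a)),0])*.08
for c in range(int(calls)):
    b=a0-5*da*c; print(f"from {b}",[(W.inv().apply(f(b-da*(i+1))-f(b))/.8).round(4).tolist() for i in range(5)])
E
python3 arc.py 104.7 2 3
```

```text
Traceback (most recent call last):
  File "arc.py", line 5, in <module>
    print("t",round(s["t"],2),"pos",s["tcp_pos"].round(4),"ang",np.degrees(th).round(2),"r",np.linalg.norm(d).round(4),"Ftan",-(F[:2]@tg).round(2),"Frad",(F[:2]@d/np.linalg.norm(d)).round(2),"Fz",F[2].round(1),"gap",s["finger_gap"].round(3))
                                                                                                                                                                                                                        ^^^^^^^^^^^^^^^^^^^^^
AttributeError: 'float' object has no attribute 'round'
```

```bash
sed -i 's/s\["finger_gap"\].round(3)/round(s["finger_gap"],3)/' arc.py; python3 arc.py 104.7 2 3
```

```text
t 13.48 pos [0.5378 0.1633 0.055 ] ang 104.74 r 0.0794 Ftan -0.91 Frad -0.23 Fz 5.3 gap 0.164
from 104.7 [[0.0006, 0.0034, 0.0], [0.0011, 0.0069, 0.0], [0.0015, 0.0104, 0.0], [0.0017, 0.0138, 0.0], [0.0019, 0.0173, 0.0]]
from 94.7 [[0.0, 0.0035, 0.0], [-0.0001, 0.007, 0.0], [-0.0003, 0.0105, 0.0], [-0.0007, 0.0139, 0.0], [-0.0012, 0.0174, 0.0]]
from 84.7 [[-0.0006, 0.0034, 0.0], [-0.0013, 0.0069, 0.0], [-0.0021, 0.0102, 0.0], [-0.0031, 0.0136, 0.0], [-0.0042, 0.0169, 0.0]]
```

Request:
{"api": "apply_moves", "payload": {
  "claw": [-0.8, -0.8, -0.8, -0.8, -0.8],
  "travel": [
    [0.0006, 0.0034, 0],
    [0.0011, 0.0069, 0],
    [0.0015, 0.0104, 0],
    [0.0017, 0.0138, 0],
    [0.0019, 0.0173, 0]
  ],
  "turn": [
    [0, 0, 0],
    [0, 0, 0],
    [0, 0, 0],
    [0, 0, 0],
    [0, 0, 0]
  ]
}}

```text
t: 13.9
tcp_pos: [0.5454, 0.1651, 0.0547]
tool_rot: [0.684, 0.729, -0.005, -0.004]
force: [-8.8, -1.6, 13.5]
finger_gap: 0.165
gripper_force: 59.8
```

```bash
python3 arc.py 94.7 1 3
```

```text
t 13.9 pos [0.5454 0.1651 0.0547] ang 99.15 r 0.0795 Ftan 8.98 Frad -0.13 Fz 13.5 gap 0.165
from 94.7 [[0.0, 0.0017, 0.0], [0.0, 0.0035, 0.0], [-0.0, 0.0052, 0.0], [-0.0001, 0.007, 0.0], [-0.0002, 0.0087, 0.0]]
from 89.7 [[-0.0001, 0.0017, 0.0], [-0.0003, 0.0035, 0.0], [-0.0005, 0.0052, 0.0], [-0.0007, 0.0069, 0.0], [-0.001, 0.0087, 0.0]]
from 84.7 [[-0.0003, 0.0017, 0.0], [-0.0006, 0.0034, 0.0], [-0.0009, 0.0052, 0.0], [-0.0013, 0.0069, 0.0], [-0.0017, 0.0086, 0.0]]
```

Request:
{"api": "apply_moves", "payload": {
  "claw": [-0.8, -0.8, -0.8, -0.8, -0.8],
  "travel": [
    [0, 0.0017, 0],
    [0, 0.0035, 0],
    [0, 0.0052, 0],
    [-0.0001, 0.007, 0],
    [-0.0002, 0.0087, 0]
  ],
  "turn": [
    [0, 0, 0],
    [0, 0, 0],
    [0, 0, 0],
    [0, 0, 0],
    [0, 0, 0]
  ]
}}

```text
t: 14.32
tcp_pos: [0.5523, 0.1658, 0.0547]
tool_rot: [0.684, 0.729, -0.004, -0.004]
force: [-9.2, -0.2, 13.0]
finger_gap: 0.167
gripper_force: 59.8
```

```bash
python3 arc.py 89.7 1 1
```

```text
t 14.32 pos [0.5523 0.1658 0.0547] ang 94.13 r 0.0794 Ftan 9.17 Frad 0.42 Fz 13.0 gap 0.167
from 89.7 [[-0.0001, 0.0017, 0.0], [-0.0003, 0.0035, 0.0], [-0.0005, 0.0052, 0.0], [-0.0007, 0.0069, 0.0], [-0.001, 0.0087, 0.0]]
```

Request:
{"api": "apply_moves", "payload": {
  "claw": [-0.8, -0.8, -0.8, -0.8, -0.8],
  "travel": [
    [-0.0001, 0.0017, 0],
    [-0.0003, 0.0035, 0],
    [-0.0005, 0.0052, 0],
    [-0.0007, 0.0069, 0],
    [-0.001, 0.0087, 0]
  ],
  "turn": [
    [0, 0, 0],
    [0, 0, 0],
    [0, 0, 0],
    [0, 0, 0],
    [0, 0, 0]
  ]
}}

```text
t: 14.73
tcp_pos: [0.5593, 0.1659, 0.0548]
tool_rot: [0.684, 0.729, -0.004, -0.004]
force: [-8.9, 1.3, 13.1]
finger_gap: 0.168
gripper_force: 59.7
```

```bash
python3 arc.py 84.7 1 3
```

```text
t 14.73 pos [0.5593 0.1659 0.0548] ang 89.09 r 0.0793 Ftan 8.87 Frad 1.16 Fz 13.1 gap 0.168
from 84.7 [[-0.0003, 0.0017, 0.0], [-0.0006, 0.0034, 0.0], [-0.0009, 0.0052, 0.0], [-0.0013, 0.0069, 0.0], [-0.0017, 0.0086, 0.0]]
from 79.7 [[-0.0004, 0.0017, 0.0], [-0.0009, 0.0034, 0.0], [-0.0014, 0.005, 0.0], [-0.0019, 0.0067, 0.0], [-0.0024, 0.0084, 0.0]]
from 74.7 [[-0.0006, 0.0016, 0.0], [-0.0012, 0.0033, 0.0], [-0.0018, 0.0049, 0.0], [-0.0025, 0.0065, 0.0], [-0.0032, 0.0081, 0.0]]
```

Request:
{"api": "apply_moves", "payload": {
  "claw": [-0.8, -0.8, -0.8, -0.8, -0.8],
  "travel": [
    [-0.0003, 0.0017, 0],
    [-0.0006, 0.0034, 0],
    [-0.0009, 0.0052, 0],
    [-0.0013, 0.0069, 0],
    [-0.0017, 0.0086, 0]
  ],
  "turn": [
    [0, 0, 0],
    [0, 0, 0],
    [0, 0, 0],
    [0, 0, 0],
    [0, 0, 0]
  ]
}}

```text
t: 15.15
tcp_pos: [0.5664, 0.1654, 0.0548]
tool_rot: [0.684, 0.729, -0.004, -0.004]
force: [-8.0, 2.4, 13.1]
finger_gap: 0.164
gripper_force: 59.7
```

Request:
{"api": "apply_moves", "payload": {
  "claw": [-0.8, -0.8, -0.8, -0.8, -0.8],
  "travel": [
    [-0.0004, 0.0017, 0],
    [-0.0009, 0.0034, 0],
    [-0.0014, 0.005, 0],
    [-0.0019, 0.0067, 0],
    [-0.0024, 0.0084, 0]
  ],
  "turn": [
    [0, 0, 0],
    [0, 0, 0],
    [0, 0, 0],
    [0, 0, 0],
    [0, 0, 0]
  ]
}}

```text
t: 15.57
tcp_pos: [0.5731, 0.1644, 0.0548]
tool_rot: [0.684, 0.729, -0.003, -0.005]
force: [-8.2, 4.4, 12.2]
finger_gap: 0.163
gripper_force: 59.7
```

```bash
python3 arc.py 74.7 1 4
```

```text
t 15.57 pos [0.5731 0.1644 0.0548] ang 79.0 r 0.0792 Ftan 8.91 Frad 2.8 Fz 12.2 gap 0.163
from 74.7 [[-0.0006, 0.0016, 0.0], [-0.0012, 0.0033, 0.0], [-0.0018, 0.0049, 0.0], [-0.0025, 0.0065, 0.0], [-0.0032, 0.0081, 0.0]]
from 69.7 [[-0.0007, 0.0016, 0.0], [-0.0015, 0.0032, 0.0], [-0.0022, 0.0047, 0.0], [-0.003, 0.0063, 0.0], [-0.0039, 0.0078, 0.0]]
from 64.7 [[-0.0009, 0.0015, 0.0], [-0.0017, 0.003, 0.0], [-0.0026, 0.0045, 0.0], [-0.0036, 0.006, 0.0], [-0.0045, 0.0075, 0.0]]
from 59.7 [[-0.001, 0.0014, 0.0], [-0.002, 0.0029, 0.0], [-0.003, 0.0043, 0.0], [-0.0041, 0.0057, 0.0], [-0.0052, 0.007, 0.0]]
```

Still free (8.9 N). Continuing.

Request:
{"api": "apply_moves", "payload": {
  "claw": [-0.8, -0.8, -0.8, -0.8, -0.8],
  "travel": [
    [-0.0006, 0.0016, 0],
    [-0.0012, 0.0033, 0],
    [-0.0018, 0.0049, 0],
    [-0.0025, 0.0065, 0],
    [-0.0032, 0.0081, 0]
  ],
  "turn": [
    [0, 0, 0],
    [0, 0, 0],
    [0, 0, 0],
    [0, 0, 0],
    [0, 0, 0]
  ]
}}

```text
t: 15.98
tcp_pos: [0.5793, 0.1629, 0.0548]
tool_rot: [0.685, 0.729, -0.003, -0.005]
force: [-9.5, 6.1, 13.4]
finger_gap: 0.165
gripper_force: 59.7
```

Request:
{"api": "apply_moves", "payload": {
  "claw": [-0.8, -0.8, -0.8, -0.8, -0.8],
  "travel": [
    [-0.0007, 0.0016, 0],
    [-0.0015, 0.0032, 0],
    [-0.0022, 0.0047, 0],
    [-0.003, 0.0063, 0],
    [-0.0039, 0.0078, 0]
  ],
  "turn": [
    [0, 0, 0],
    [0, 0, 0],
    [0, 0, 0],
    [0, 0, 0],
    [0, 0, 0]
  ]
}}

```text
t: 16.4
tcp_pos: [0.5851, 0.1609, 0.0548]
tool_rot: [0.685, 0.729, -0.003, -0.006]
force: [-10.7, 7.9, 14.1]
finger_gap: 0.165
gripper_force: 59.8
```

```bash
python3 arc.py 64.7 1 4
```

```text
t 16.4 pos [0.5851 0.1609 0.0548] ang 69.94 r 0.0791 Ftan 12.78 Frad 3.71 Fz 14.1 gap 0.165
from 64.7 [[-0.0009, 0.0015, 0.0], [-0.0017, 0.003, 0.0], [-0.0026, 0.0045, 0.0], [-0.0036, 0.006, 0.0], [-0.0045, 0.0075, 0.0]]
from 59.7 [[-0.001, 0.0014, 0.0], [-0.002, 0.0029, 0.0], [-0.003, 0.0043, 0.0], [-0.0041, 0.0057, 0.0], [-0.0052, 0.007, 0.0]]
from 54.7 [[-0.0011, 0.0014, 0.0], [-0.0022, 0.0027, 0.0], [-0.0034, 0.004, 0.0], [-0.0046, 0.0053, 0.0], [-0.0058, 0.0066, 0.0]]
from 49.7 [[-0.0012, 0.0012, 0.0], [-0.0025, 0.0025, 0.0], [-0.0037, 0.0037, 0.0], [-0.005, 0.0049, 0.0], [-0.0063, 0.006, 0.0]]
```

The onset of resistance was at about 79°, so I'm aiming for about 62°.

Request:
{"api": "apply_moves", "payload": {
  "claw": [-0.8, -0.8, -0.8, -0.8, -0.8],
  "travel": [
    [-0.0009, 0.0015, 0],
    [-0.0017, 0.003, 0],
    [-0.0026, 0.0045, 0],
    [-0.0036, 0.006, 0],
    [-0.0045, 0.0075, 0]
  ],
  "turn": [
    [0, 0, 0],
    [0, 0, 0],
    [0, 0, 0],
    [0, 0, 0],
    [0, 0, 0]
  ]
}}

```text
t: 16.82
tcp_pos: [0.5908, 0.1586, 0.0548]
tool_rot: [0.685, 0.729, -0.003, -0.007]
force: [-12.8, 10.3, 15.1]
finger_gap: 0.169
gripper_force: 59.9
```

```bash
python3 arc.py 59.7 1 1
```

```text
t 16.82 pos [0.5908 0.1586 0.0548] ang 65.48 r 0.0791 Ftan 15.9 Frad 4.1 Fz 15.1 gap 0.169
from 59.7 [[-0.001, 0.0014, 0.0], [-0.002, 0.0029, 0.0], [-0.003, 0.0043, 0.0], [-0.0041, 0.0057, 0.0], [-0.0052, 0.007, 0.0]]
```

Request:
{"api": "apply_moves", "payload": {
  "claw": [-0.8, -0.8, -0.8, -0.8, -0.8],
  "travel": [
    [0, 0, 0],
    [0, 0, 0],
    [0, 0, 0],
    [0, 0, 0],
    [0, 0, 0]
  ],
  "turn": [
    [0, 0, 0],
    [0, 0, 0],
    [0, 0, 0],
    [0, 0, 0],
    [0, 0, 0]
  ]
}}

```text
t: 17.23
tcp_pos: [0.5911, 0.1585, 0.0548]
tool_rot: [0.685, 0.729, -0.003, -0.006]
force: [-10.9, 9.2, 13.6]
finger_gap: 0.164
gripper_force: 59.9
```

```bash
python3 arc.py 59.7 1 1
```

```text
t 17.23 pos [0.5911 0.1585 0.0548] ang 65.27 r 0.0791 Ftan 13.71 Frad 3.79 Fz 13.6 gap 0.164
from 59.7 [[-0.001, 0.0014, 0.0], [-0.002, 0.0029, 0.0], [-0.003, 0.0043, 0.0], [-0.0041, 0.0057, 0.0], [-0.0052, 0.007, 0.0]]
```

Request:
{"api": "apply_moves", "payload": {
  "claw": [-0.8, -0.8, -0.8, -0.8, -0.8],
  "travel": [
    [-0.0005, 0.0007, 0],
    [-0.001, 0.0014, 0],
    [-0.0015, 0.0021, 0],
    [-0.0015, 0.0021, 0],
    [-0.0015, 0.0021, 0]
  ],
  "turn": [
    [0, 0, 0],
    [0, 0, 0],
    [0, 0, 0],
    [0, 0, 0],
    [0, 0, 0]
  ]
}}

```text
t: 17.65
tcp_pos: [0.5925, 0.1578, 0.0548]
tool_rot: [0.685, 0.729, -0.003, -0.007]
force: [-11.8, 11.8, 13.5]
finger_gap: 0.168
gripper_force: 59.9
```

```bash
python3 arc.py 58.2 -1 1
```

```text
t 17.65 pos [0.5925 0.1578 0.0548] ang 64.13 r 0.0791 Ftan 15.73 Frad 5.44 Fz 13.5 gap 0.168
from 58.2 [[0.001, -0.0014, 0.0], [0.002, -0.0029, 0.0], [0.0029, -0.0044, 0.0], [0.0038, -0.0058, 0.0], [0.0047, -0.0073, 0.0]]
```

Firm grip: drag has risen about 7 N, roughly 0.26 rad past the onset. I'll unload, release and withdraw upward.

Request:
{"api": "apply_moves", "payload": {
  "claw": [-0.8, -0.8, -0.8, -0.8, -0.8],
  "travel": [
    [0.001, -0.0014, 0],
    [0.002, -0.0029, 0],
    [0.0029, -0.0044, 0],
    [0.0038, -0.0058, 0],
    [0.0047, -0.0073, 0]
  ],
  "turn": [
    [0, 0, 0],
    [0, 0, 0],
    [0, 0, 0],
    [0, 0, 0],
    [0, 0, 0]
  ]
}}

```text
t: 18.07
tcp_pos: [0.5919, 0.1582, 0.055]
tool_rot: [0.684, 0.729, -0.001, -0.001]
force: [-1.2, -0.2, 6.7]
finger_gap: 0.168
gripper_force: 58.9
```

Request:
{"api": "apply_moves", "payload": {
  "claw": [-0.2, -0.2, -0.2, -0.2, -0.2],
  "travel": [
    [0, 0, 0],
    [0, 0, 0],
    [0, 0, 0],
    [0, 0, 0],
    [0, 0, 0]
  ],
  "turn": [
    [0, 0, 0],
    [0, 0, 0],
    [0, 0, 0],
    [0, 0, 0],
    [0, 0, 0]
  ]
}}

```text
t: 18.48
tcp_pos: [0.5935, 0.1572, 0.0541]
tool_rot: [0.684, 0.729, -0.0, -0.0]
force: [-0.3, -0.7, 0.2]
finger_gap: 0.399
gripper_force: 0.0
```

```bash
python3 arc.py 63.2 1 0
```

```text
t 18.48 pos [0.5935 0.1572 0.0541] ang 63.31 r 0.079 Ftan -0.08 Frad -0.73 Fz 0.2 gap 0.399
```

Request:
{"api": "apply_moves", "payload": {
  "claw": [-0.2, -0.2, -0.2, -0.2, -0.2],
  "travel": [
    [0, 0, -0.01],
    [0, 0, -0.03],
    [0, 0, -0.055],
    [0, 0, -0.08],
    [0, 0, -0.1]
  ],
  "turn": [
    [0, 0, 0],
    [0, 0, 0],
    [0, 0, 0],
    [0, 0, 0],
    [0, 0, 0]
  ]
}}

```text
t: 18.9
tcp_pos: [0.5941, 0.1573, 0.1364]
tool_rot: [0.684, 0.729, 0.001, 0.0]
force: [0.3, -0.3, -0.6]
finger_gap: 0.402
gripper_force: 0.0
```

Request:
{"api": "apply_moves", "payload": {
  "claw": [-0.2, -0.2, -0.2, -0.2, -0.2],
  "travel": [
    [0.02, 0, -0.02],
    [0.04, 0, -0.04],
    [0.06, 0, -0.06],
    [0.06, 0, -0.06],
    [0.06, 0, -0.06]
  ],
  "turn": [
    [0, 0, 0],
    [0, 0, 0],
    [0, 0, 0],
    [0, 0, 0],
    [0, 0, 0]
  ]
}}

```text
t: 19.32
tcp_pos: [0.591, 0.2057, 0.1837]
tool_rot: [0.684, 0.73, 0.001, 0.001]
force: [0.2, -0.8, -1.1]
finger_gap: 0.403
gripper_force: 0.0
```

```bash
python3 arc.py 63.2 1 0
python3 - <<'E'
from h import *
s=shot("scene","pics/s6.png"); P=cloud(s)[120:240,320:440].reshape(-1,3)
k=P[(P[:,2]>.066)&(P[:,2]<.09)&(np.hypot(*(P[:,:2]-[.594,.158]).T)<.025)]; m=(k.max(0)+k.min(0))/2; print("knob",len(k),m,np.degrees(np.arctan2(m[1]-.0866,m[0]-.558)))
k=P[(P[:,2]>.094)&(P[:,2]<.106)&(np.hypot(*(P[:,:2]-[.558,.087]).T)<.015)]; print("punch top",len(k),k.mean(0),k[:,2].max())
cv2.imwrite("pics/c8.png",cv2.resize(s["pixels"][120:300,160:440,::-1],(800,514),interpolation=3))
E
```

```text
t 19.32 pos [0.591  0.2057 0.1837] ang 74.53 r 0.1236 Ftan -0.45 Frad -0.73 Fz -1.1 gap 0.403
knob 127 [0.59310339 0.15562495 0.07624847] 63.04388939106865
punch top 60 [0.56022069 0.08332353 0.09983048] 0.10477974047949117
```

View pics/c8.png

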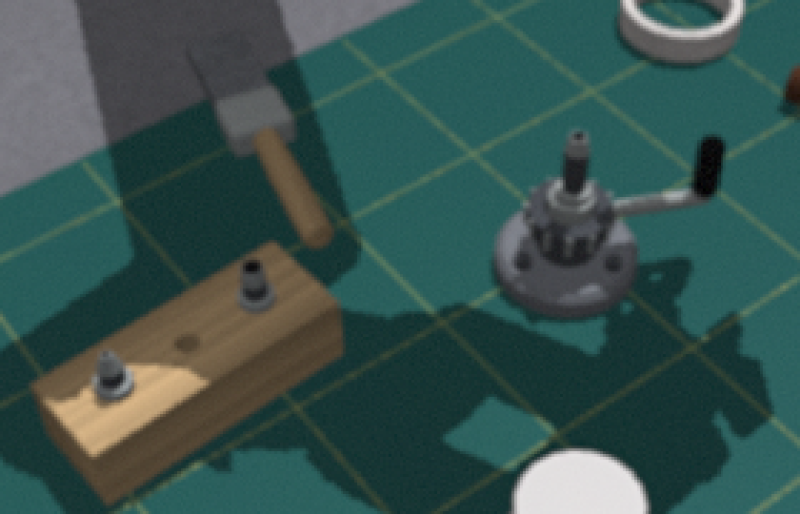

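The punch stands upright in the collet at (577,165), with the knob at (708,165), about 63°. The other two punches are still in the rack, and the gripper is clear.

```bash
python3 -c "
from station import manip; print(manip.sign_off())"
```

```text
the job is handed in; nothing more can be done
None
```

The tallest punch is fully home in the collet and gripped firmly: the drag at the knob rose about 7 N, roughly 0.26 rad past first contact. The knob is released, the other two punches are still in the rack, nothing touched the jar, and the job is handed in at about 19 s; the hand-in gave no verdict.

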